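# Hold the pipette over the fresh test's well

## Robot

A 6-joint arm with a two-finger parallel gripper is mounted at the origin on the work surface. World frame = base frame: x ahead of the robot, y to its left, z up, the work surface at z = 0. Lengths are in m, angles in rad, forces in N, time in s.
With the tool pointing down it reaches from about 0.25 to 0.8 m from the base axis. Payload 3.9 kg.
Tool frame: the origin (TCP) lies at the very end of the fingers, on their centre line; the grasp point (between the pads) lies 19 mm behind it; z points along the fingers, y is the line along which they close (so a half turn about z gives the same grasp; the last joint's range is limited). The gripper opens to 85 mm and grips with 20 to 120 N. Pads are 22 mm wide; open, the fingers measure 114 mm over their backs; the gripper's body (76 mm by 85 mm) begins 54 mm behind the grasp point. The pads swing forward as they close: fully open they stand 13 mm farther back than shut.
Start: joints at [-1.288, 0.26, -0.138, 1.173, 0, 1.571], TCP at [0.146, -0.504, 0.204] pointing down, gripper open.
Joint ranges: [-2.78, 2.78], [-0.83, 1.72], [-1.28, 1.37], [-1.9, 2.12], [-1.57, 1.48], [-3.14, 3.14]. Speed limits (rad/s): [2.57, 2.57, 3.14, 3.14, 3.14, 3.14].

## Interface

Orientations are given as [roll, pitch, yaw] about the fixed x, y, z axes, in that order (R = Rz(yaw) Ry(pitch) Rx(roll)).
In Python, from workcell import r gives the robot as it stands. The module is installed in compiled form; this text tells all that it offers.
- The arm moves only by the tool jog_arm, never from a script. Its argument "motion" is a list of rows, each an object of numbers: "tx", "ty", "tz": the shift along the tool's x, y, z in mm; "ax", "ay", "az": the turn, a rotation vector about the tool's x, y, z in rad. A call has exactly 8 rows; each row shifts and turns the commanded pose from where the row before left it, along the tool's axes as they then stand; what a row does not reach is not made up. A row lasts 1/8 s, in which the tool goes at most 62.5 mm and 10.7 degrees, less where a joint would pass 70% of its speed; a pose out of reach is approached as far as the arm can. A call with a gripper value outside its range is refused whole. "jaw" is the finger opening in mm, from 0 to 85.4, set as the call begins (left out, the last holds). The fingers move at their own pace and stop on an object; the grip force is fixed at half the most. Time passes only in rows, so rows that do not move let the fingers close, or fill a call up. It gives the time, the measured TCP pose, the force, the opening and the grip force at its end, in the units of the state.
- r.observe(): the state, without advancing time (a new reading comes with each control period).
- r.camera(name): name is "side" or "top"; returns a dict with "image" (400x640x3 uint8, blue, green, red), "vertical_fov" (degrees; the focal length in pixels is half the picture's height over the tangent of half this angle, whatever the lens; pixels are square), "cx", "cy" (the principal point, pixels), "T" (4x4, takes a point from camera to world coordinates). Camera axes: x right, y up, looking along -z (the intrinsics and any distortion apply to the point x, -y, -z); pixel columns grow to the right and rows downward; lengths in m; the calibration is good to about 2 mm. A picture is of the moment at which its call begins. There is no depth.
- r.job_done(): hands the job in; it is judged then, once.
The state is a dict: "t": time; "joint_positions": joint angles; "joint_vel": joint speeds; "joint_torque": joint torques, N m; "tool_pos": TCP position; "tcp_rot": TCP orientation; "wrist_force": force on the tool from outside, world axes, zero at the start; "moment": the same for the moment, N m; "grip_width": finger opening in m; "grip_force": force on a finger pad.
Only numpy, scipy, OpenCV 4.12 (cv2) and the standard library are available. Lean on these libraries where they do the work, as an engineer would, in place of code of your own. Each camera call takes 0.05 s, during which the arm holds its last target. There are 200 camera calls.

## Task

Slide the clear guard of the test tray all the way to its end stop, so that the fresh test (blue ends) is uncovered and the used one (orange ends) stays covered, and leave it there. Then lift the blue pipette out of the stand, carry it clear over the kit carton, and stop with it upright and its tip centred about one centimetre above the round well of the fresh test, touching nothing but the gripper on arrival; finish while still holding it there, still. Never let the pipette bump the carton, the tray, the guard or the tests, and leave the orange pipette in its place and the two reagent bottles standing where they are.

Things in the scene. Friction and masses are not known exactly. Their poses are not given: they have to be found in the camera images.
- tray: Fixed grey test tray with aluminium side rails, 150 x 290 mm, 29 mm high at the rails; origin at the centre of its underside on the table, z up, y along its length (the guard's track, the tests lie side by side along y). Its yaw varies.
- guard (a joint): Slide of the clear, white-edged guard along the tray's +y, in m: 0 = centred (then both wells are covered), end stops at -0.075 and +0.075. 115 mm long along y; at an end stop it hides the well on that side and frees the other. It stays where it is left (1.5 N of friction). Its top is 24 mm above the table.
- guard_grip (a point): Centre of the graspable part of the white upright fin on the middle of the guard, 48 mm above the table. The fin is 50 mm long along the tray's x, 14 mm thick along the tray's y (pinch it along the tray's y), and its top is 62 mm above the table. Moves with the guard; axes as the tray.
- fresh_well (a point): Centre of the round dark well (14 mm across, blue rim) of the fresh test, on the test's top face 12 mm above the table. The test is a fixed white cassette 96 (tray x) x 32 x 6 mm with blue ends (the broader one towards the robot). It lies 35 mm to the +y or the -y side of the tray's middle, in line with guard_grip along the tray's y; z up.
- used_well (a point): The same point of the used test (orange ends and orange rim, two red lines in its window), which lies 35 mm to the other side of the tray's middle.
- blue_pipette_grip (a point): Middle of the blue square barrel (22 x 22 mm, 72 mm high, sides along its x and y), the place to grip; z up along the pipette. The top of the plunger is 46 mm above this point; a collar 30 mm across begins 36 mm below it. About 90 g. At the start it hangs upright in a round hole of the stand, collar on the stand's top, this point 122 mm above the table.
- blue_pipette_tip (a point): Lowest point, the tip (4 mm across), of the blue pipette, on its axis 104 mm below its grip point; the shaft below the collar is 62 mm long, up to 12 mm across. z along the pipette, upwards.
- orange_pipette_grip (a point): The same point of the orange pipette, alike but for its orange barrel; a bystander that hangs in the stand's other hole, 100 mm away.
- stand: Fixed white pipette stand, 80 x 180 mm, top 80 mm above the table (plate 8 mm thick), two 15 mm holes 100 mm apart along its y; origin at the centre of its underside. A pipette must rise 62 mm straight up to be free.
- carton: Fixed white and blue kit carton between the stand and the tray, 164 x 74 mm, 90 mm high; long side along its x; origin at the centre of its underside.
- green_bottle: Small dropper bottle with green cap and band, 30 mm across, 72 mm high, loose and standing; origin at the centre of its underside. A bystander.
- yellow_bottle: The same with yellow cap and band. A bystander.
Mind the look-alikes: they are no part of the job. Leave any black or pink look-alike of the carton alone.

How it is judged:
By the outcome, as a careful person would: the job done as asked, in the order asked, and still so for the second after the job is handed in, while the arm keeps its last pose, push and grip.
It also fails if it takes over 64 s, if anything falls off the work surface, if the arm or the gripper's body presses on something with over 40 N, if the wrist force passes 120 N, or if a joint passes its speed limit or range.

## Working session

There is one attempt and no reset: what is moved stays moved. The work goes in short steps, Python scripts to look and compute and a tool call to move; the robot and the scene stay as the last step left them, time stands still between calls to the robot, and variables do not carry over. Pictures are saved under pics/ and viewed, at most 10 in all, crops included, and the job is handed in when it is done.

Besides the shell and the picture viewer there is one more tool, called after "Call:" as name(argument=value, ...), one argument or row to a line, values as JSON. jog_arm: Moves the arm, as the interface text tells. Its arguments: {"type":"object","properties":{"motion":{"type":"array"},"jaw":{"type":"number"}},"required":["motion"]}

```bash
mkdir -p pics
python3 - <<'E'
from workcell import r
import cv2,numpy as np
for n in("top","side"):
    c=r.camera(n); cv2.imwrite(f"pics/{n}0.png",c["image"])
    print(n,c["vertical_fov"],c["cx"],c["cy"],[k for k in c],np.round(c["T"],4).tolist())
print(r.observe())
E
```

```text
top 55.931190562022095 324.862391623783 199.36773417929555 ['image', 'vertical_fov', 'cx', 'cy', 'T'] [[0.0073, 0.9866, -0.1632, 0.4113], [-0.9993, 0.0134, 0.0359, -0.036], [0.0376, 0.1629, 0.9859, 0.8363], [0.0, 0.0, 0.0, 1.0]]
side 56.00566510368186 320.2724242567899 198.56297345856035 ['image', 'vertical_fov', 'cx', 'cy', 'T'] [[-0.9331, 0.2601, -0.2485, 0.3433], [-0.3596, -0.6592, 0.6604, 0.4496], [0.008, 0.7055, 0.7086, 0.6425], [0.0, 0.0, 0.0, 1.0]]
{'t': 0.1, 'joint_positions': array([-1.28799284e+00,  2.60653968e-01, -1.39230090e-01,  1.17273315e+00,
        1.13741504e-06,  1.57080397e+00]), 'joint_vel': array([-1.03053813e-03, -4.16658389e-05,  3.95825612e-03,  1.27243565e-03,
        1.78500755e-03,  1.96481652e-03]), 'joint_torque': array([-1.42196573e-04, -4.06508374e+01,  2.54527313e+01,  1.01063549e-02,
       -4.62951925e-05, -5.13978364e-06]), 'tool_pos': array([ 0.14631367, -0.50350049,  0.20273329]), 'tcp_rot': array([-3.13977177e+00, -1.12349475e-06,  2.82795837e-01]), 'wrist_force': array([ 0.1676772 , -0.74250795, -0.02420602]), 'moment': array([ 0.01857151,  0.03634724, -0.04906746]), 'grip_force': 0.0, 'grip_width': 0.08565401400854417}
```

View pics/top0.png

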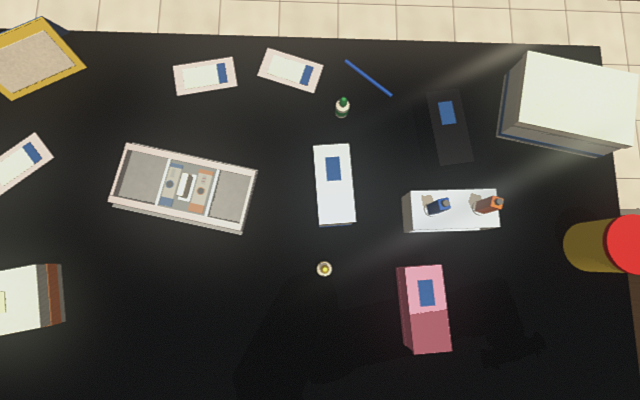

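View pics/side0.png

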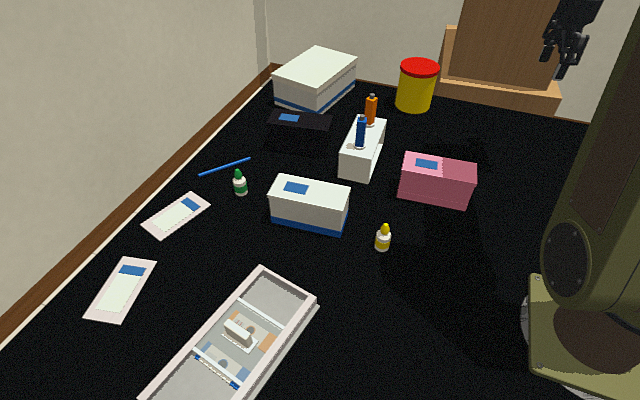

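The top view shows the tray at (183,187) with the guard's fin at (187,186). The white carton is at (334,185), and the stand at (450,211) holds the blue pipette at (437,205) and the orange one at (490,204). The green bottle is at (342,107) and the yellow one at (324,269). There are three carton-like boxes: white (334,185), black (450,127) and pink (425,308). The white and blue one between the stand and the tray is the one meant. I'll enlarge to confirm.

```bash
cat > h.py <<'E'
import numpy as np,cv2
from workcell import r
def cal(c): return c["vertical_fov"],c["cx"],c["cy"],np.array(c["T"])
def f(c): return 200/np.tan(np.radians(c["vertical_fov"])/2)
def px2w(c,u,v,z):
    T=np.array(c["T"]);d=T[:3,:3]@np.array([(u-c["cx"])/f(c),-(v-c["cy"])/f(c),-1]);o=T[:3,3]
    return o+d*(z-o[2])/d[2]
def w2px(c,p):
    T=np.array(c["T"]);q=T[:3,:3].T@(np.array(p)-T[:3,3])
    return np.array([c["cx"]-f(c)*q[0]/q[2],c["cy"]+f(c)*q[1]/q[2]])
E
python3 - <<'E'
import cv2,numpy as np
t=cv2.imread("pics/top0.png");s=cv2.imread("pics/side0.png")
a=cv2.resize(t[135:240,100:265],None,fx=4.8,fy=4.8,interpolation=cv2.INTER_CUBIC)
b=cv2.resize(t[180:240,395:515],None,fx=6.6,fy=6.6,interpolation=cv2.INTER_CUBIC)
cv2.imwrite("pics/a.png",a);cv2.imwrite("pics/b.png",b)
c=cv2.resize(s[85:265,230:400],None,fx=3.3,fy=3.3,interpolation=cv2.INTER_CUBIC);cv2.imwrite("pics/c.png",c)
print(a.shape,b.shape,c.shape)
E
```

```text
(504, 792, 3) (396, 792, 3) (594, 561, 3)
```

View pics/a.png

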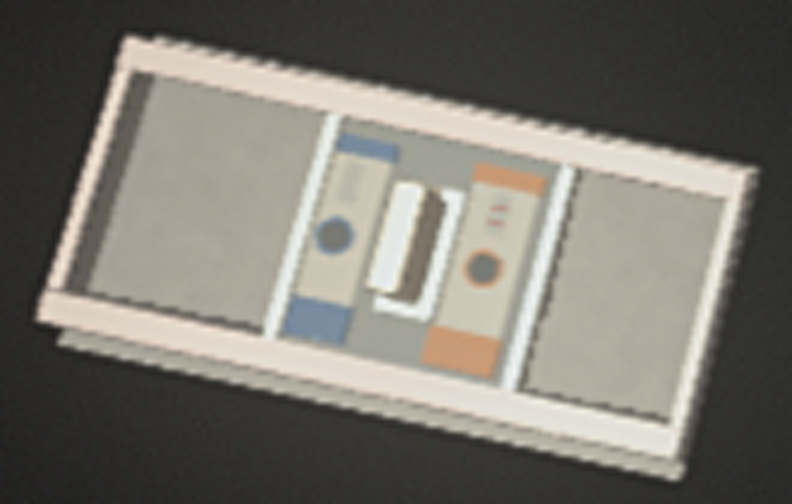

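View pics/b.png

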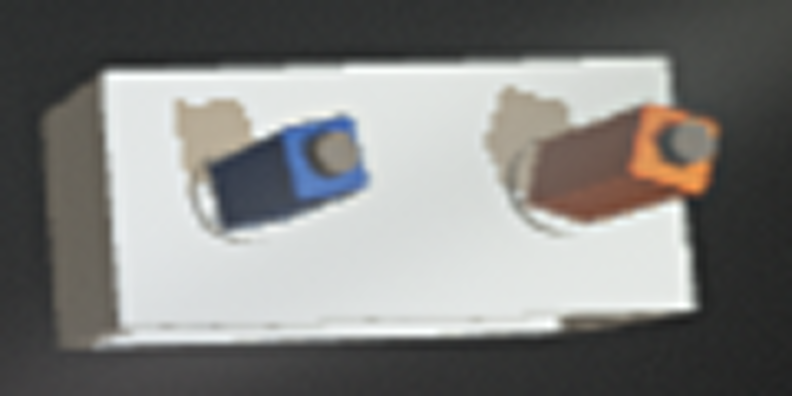

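View pics/c.png

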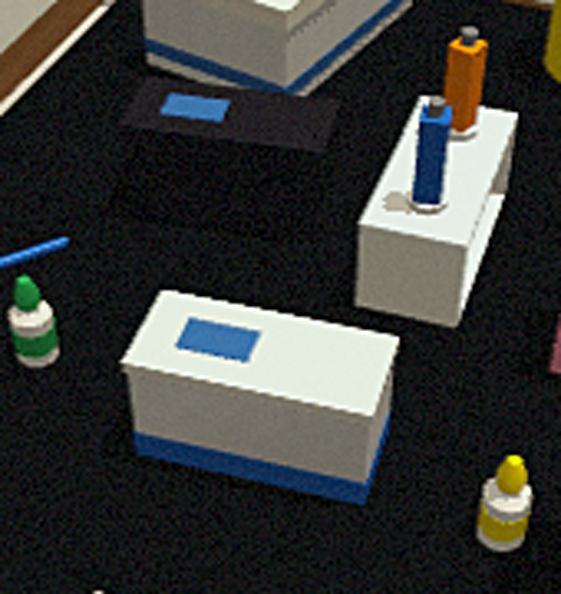

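The crops confirm the targets. The blue-ended test's well is at crop-a (335,235), on the world +y side. The orange one is at (483,268), so the guard goes to tray −y. The blue pipette is the left one in the stand and the carton is white and blue. Next I'll calculate positions from these.

Run:
```python
from h import *
ct=r.camera("top");cs=r.camera("side")
A=lambda x,y:(100+(x+.5)/4.8-.5,135+(y+.5)/4.8-.5)
B=lambda x,y:(395+(x+.5)/6.6-.5,180+(y+.5)/6.6-.5)
C=lambda x,y:(230+(x+.5)/3.3-.5,85+(y+.5)/3.3-.5)
def P(n,c,uv,z):
    p=px2w(c,*uv,z);print(n,np.round(p,4));return p
def q(n,c,pts,z):
    p=np.array([px2w(c,*u,z) for u in pts]);e=np.roll(p,-1,0)-p
    print(n,"ctr",np.round(p.mean(0),4),"edges",np.round(np.linalg.norm(e,axis=1),4),"ang",np.round(np.arctan2(e[:,1],e[:,0]),3))
    return p
q("tray",ct,[A(125,38),A(756,168),A(678,460),A(38,320)],.029)
P("fresh",ct,A(335,235),.012);P("used",ct,A(483,268),.012)
q("fin",ct,[A(398,181),A(427,186),A(400,294),A(367,289)],.062)
P("bp plunger",ct,B(335,151),.168);q("bp",ct,[B(287,130),B(350,115),B(370,185),B(305,200)],.158)
P("op plunger",ct,B(690,143),.168)
P("bp side",cs,C(436,102),.168);P("op side",cs,C(469,35),.168)
q("stand",ct,[B(102,72),B(668,60),B(697,310),B(122,325)],.08)
q("carton",ct,[(313,145),(350,143),(355,222),(318.5,225)],.09)
q("carton side",cs,[C(163,291),C(399,338),C(373,414),C(124,364)],.09)
P("green",ct,(342,102),.072);P("yellow",ct,(324,268),.072)
for p in [(324,102),]:0
cv2.imwrite("pics/d.png",cv2.resize(cs["image"][260:400,130:330],None,fx=4,fy=4,interpolation=cv2.INTER_CUBIC))
```

```text
tray ctr [0.571 0.241 0.029] edges [0.2929 0.1366 0.29   0.1328] ang [-1.763  2.924  1.366 -0.196]
fresh [0.5783 0.2765 0.012 ]
used [0.5639 0.2086 0.012 ]
fin ctr [0.5676 0.2307 0.062 ] edges [0.0127 0.0483 0.0142 0.0487] ang [-1.73   2.969  1.431 -0.204]
bp plunger [ 0.5192 -0.2797  0.168 ]
bp ctr [ 0.519  -0.2813  0.158 ] edges [0.0186 0.0203 0.0191 0.0202] ang [-1.326 -2.906  1.807  0.212]
op plunger [ 0.5228 -0.3795  0.168 ]
bp side [ 0.5177 -0.2773  0.168 ]
op side [ 0.5208 -0.3732  0.168 ]
stand ctr [ 0.5212 -0.3312  0.08  ] edges [0.1805 0.0791 0.1804 0.0792] ang [-1.535 -3.094  1.607  0.049]
carton ctr [ 0.5686 -0.0817  0.09  ] edges [0.0766 0.164  0.0731 0.1652] ang [-1.495 -3.084  1.664  0.079]
carton side ctr [ 0.5669 -0.0786  0.09  ] edges [0.1627 0.0705 0.1616 0.0728] ang [-3.052  1.655  0.104 -1.471]
green [ 0.7508 -0.0992  0.072 ]
yellow [ 0.3988 -0.0631  0.072 ]
```

View pics/d.png

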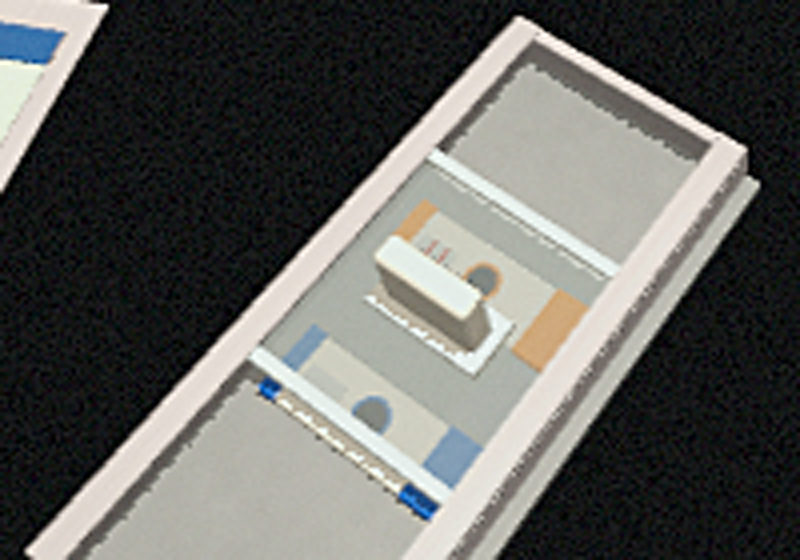

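Crop d shows the same layout from the side: fin top centred at about (428,277), used well at (483,280), and fresh well at (373,413) partly behind the guard's edge strip. The guard stands slightly towards the used side.

```bash
cat >> h.py <<'E'
from scipy.spatial.transform import Rotation as Ro
def delta(target,yaw,o=None):
    "shift in mm in the frame after turning to yaw (tool down); plus turn rotvec in current tool frame"
    o=o or r.observe();R0=Ro.from_euler("xyz",o["tcp_rot"]);R1=Ro.from_euler("xyz",[np.pi,0,yaw])
    print("pos",np.round(o["tool_pos"],4),"rot",np.round(o["tcp_rot"],3),"shift mm",np.round(R1.inv().apply(np.array(target)-o["tool_pos"])*1e3,1),"turn",np.round((R0.inv()*R1).as_rotvec(),3))
E
python3 - <<'E'
from h import *
cs=r.camera("side")
D=lambda x,y:(130+(x+.5)/4-.5,260+(y+.5)/4-.5)
for n,p,z in(("fin",(428,277),.062),("used",(483,280),.012),("fresh",(373,413),.012),("rail corner",(522,17),.029),("corner",(748,147),.029)): print(n,np.round(px2w(cs,*D(*p),z),4))
delta([.567,.231,.25],-.209)
E
```

```text
fin [0.5658 0.2356 0.062 ]
used [0.5618 0.2096 0.012 ]
fresh [0.5763 0.2768 0.012 ]
rail corner [0.6031 0.0896 0.029 ]
corner [0.4739 0.1157 0.029 ]
pos [ 0.1464 -0.5038  0.2031] rot [-3.141  0.     0.283] shift mm [ 259.  -806.1  -46.9] turn [-0.001  0.     0.492]
```

Call:
jog_arm(
  motion=[
    {"az":0.164,"tz":-16},
    {"az":0.164,"tz":-16},
    {"az":0.164,"tz":-15},
    {"tx":19,"ty":-58},
    {"tx":19,"ty":-58},
    {"tx":19,"ty":-58},
    {"tx":19,"ty":-58},
    {"tx":19,"ty":-58},
  ],
  jaw=60,
)

```text
invalid input
```

```bash
python3 -c "
from h import *
delta([.567,.233,.12],-.209)"
```

```text
pos [ 0.1464 -0.5038  0.2031] rot [-3.141  0.     0.283] shift mm [ 258.6 -808.1   83.1] turn [-0.001  0.     0.492]
```

Call:
jog_arm(
  motion=[
    {"tx":0,"ty":0,"tz":-16,"ax":0,"ay":0,"az":0.164},
    {"tx":0,"ty":0,"tz":-16,"ax":0,"ay":0,"az":0.164},
    {"tx":0,"ty":0,"tz":-15,"ax":0,"ay":0,"az":0.164},
    {"tx":19,"ty":-58,"tz":0,"ax":0,"ay":0,"az":0},
    {"tx":19,"ty":-58,"tz":0,"ax":0,"ay":0,"az":0},
    {"tx":19,"ty":-58,"tz":0,"ax":0,"ay":0,"az":0},
    {"tx":19,"ty":-58,"tz":0,"ax":0,"ay":0,"az":0},
    {"tx":19,"ty":-58,"tz":0,"ax":0,"ay":0,"az":0},
  ],
  jaw=60,
)

```text
t: 1.25
tool_pos: [0.3003, -0.2385, 0.2506]
tcp_rot: [3.141, -0.001, -0.21]
wrist_force: [0.8, -0.2, 0.5]
grip_width: 0.06
grip_force: 0.0
```

```bash
python3 -c "
from h import *
delta([.567,.233,.12],-.209)"
```

```text
pos [ 0.3003 -0.2385  0.2506] rot [ 3.141e+00 -1.000e-03 -2.100e-01] shift mm [ 163.1 -516.6  130.6] turn [ 0.    -0.001 -0.001]
```

Call:
jog_arm(
  motion=[
    {"tx":18,"ty":-57,"tz":0,"ax":0,"ay":0,"az":0},
    {"tx":18,"ty":-57,"tz":0,"ax":0,"ay":0,"az":0},
    {"tx":18,"ty":-57,"tz":0,"ax":0,"ay":0,"az":0},
    {"tx":18,"ty":-57,"tz":0,"ax":0,"ay":0,"az":0},
    {"tx":18,"ty":-57,"tz":0,"ax":0,"ay":0,"az":0},
    {"tx":18,"ty":-57,"tz":0,"ax":0,"ay":0,"az":0},
    {"tx":18,"ty":-57,"tz":0,"ax":0,"ay":0,"az":0},
    {"tx":18,"ty":-57,"tz":0,"ax":0,"ay":0,"az":0},
  ],
)

```text
t: 2.25
tool_pos: [0.5002, 0.0387, 0.2658]
tcp_rot: [-3.012, 0.003, -0.012]
wrist_force: [0.2, 0.1, 0.5]
grip_width: 0.0599
grip_force: 0.0
```

```bash
python3 -c "
from h import *
delta([.567,.233,.034],-.209)"
```

```text
pos [0.5002 0.0387 0.2658] rot [-3.012e+00  3.000e-03 -1.200e-02] shift mm [  25.  -203.9  231.8] turn [-0.129  0.016  0.197]
```

Call:
jog_arm(
  motion=[
    {"tx":0,"ty":0,"tz":0,"ax":-0.064,"ay":0.008,"az":0.098},
    {"tx":0,"ty":0,"tz":0,"ax":-0.064,"ay":0.008,"az":0.098},
    {"tx":5,"ty":-34,"tz":10,"ax":0,"ay":0,"az":0},
    {"tx":5,"ty":-34,"tz":10,"ax":0,"ay":0,"az":0},
    {"tx":5,"ty":-34,"tz":10,"ax":0,"ay":0,"az":0},
    {"tx":5,"ty":-34,"tz":10,"ax":0,"ay":0,"az":0},
    {"tx":4,"ty":-34,"tz":10,"ax":0,"ay":0,"az":0},
    {"tx":4,"ty":-34,"tz":10,"ax":0,"ay":0,"az":0},
  ],
)

```text
t: 3.25
tool_pos: [0.528, 0.0755, 0.2265]
tcp_rot: [-2.99, 0.005, 0.045]
wrist_force: [0.0, -0.4, 1.2]
grip_width: 0.0602
grip_force: 0.0
```

```bash
python3 -c "
from h import *
delta([.567,.233,.034],-.209)
print(r.observe()['joint_positions'])"
```

```text
pos [0.528  0.0755 0.2265] rot [-2.99   0.005  0.045] shift mm [   5.5 -162.1  192.5] turn [-0.15   0.024  0.253]
[ 0.04356723  0.26682992 -0.07886161  1.2302006   0.15122581  3.14059214]
```

Joint 6 had reached its limit, so I'll use the equivalent grasp half a turn round.

Call:
jog_arm(
  motion=[
    {"tx":0,"ty":0,"tz":0,"ax":-0.15,"ay":0.005,"az":0},
    {"tx":0,"ty":0,"tz":0,"ax":0,"ay":0,"az":-0.18},
    {"tx":0,"ty":0,"tz":0,"ax":0,"ay":0,"az":-0.18},
    {"tx":0,"ty":0,"tz":0,"ax":0,"ay":0,"az":-0.18},
    {"tx":0,"ty":0,"tz":0,"ax":0,"ay":0,"az":-0.18},
    {"tx":0,"ty":0,"tz":0,"ax":0,"ay":0,"az":-0.18},
    {"tx":0,"ty":0,"tz":0,"ax":0,"ay":0,"az":-0.18},
    {"tx":0,"ty":0,"tz":0,"ax":0,"ay":0,"az":-0.18},
  ],
)

```text
t: 4.25
tool_pos: [0.5298, 0.0502, 0.2268]
tcp_rot: [-3.135, -0.021, 1.347]
wrist_force: [1.5, 0.2, 0.5]
grip_width: 0.06
grip_force: 0.0
```

Call:
jog_arm(
  motion=[
    {"tx":0,"ty":0,"tz":0,"ax":0,"ay":0,"az":-0.18},
    {"tx":0,"ty":0,"tz":0,"ax":0,"ay":0,"az":-0.18},
    {"tx":0,"ty":0,"tz":0,"ax":0,"ay":0,"az":-0.18},
    {"tx":0,"ty":0,"tz":0,"ax":0,"ay":0,"az":-0.18},
    {"tx":0,"ty":0,"tz":0,"ax":0,"ay":0,"az":-0.18},
    {"tx":0,"ty":0,"tz":0,"ax":0,"ay":0,"az":-0.18},
    {"tx":0,"ty":0,"tz":0,"ax":0,"ay":0,"az":-0.18},
    {"tx":0,"ty":0,"tz":0,"ax":0,"ay":0,"az":-0.18},
  ],
)

```text
t: 5.25
tool_pos: [0.5298, 0.0502, 0.2268]
tcp_rot: [3.121, -0.009, 2.787]
wrist_force: [0.1, -0.4, -0.7]
grip_width: 0.0604
grip_force: 0.0
```

```bash
python3 -c "
from h import *
delta([.567,.233,.034],2.933)
print(r.observe()['joint_positions'])"
```

```text
pos [0.5298 0.0502 0.2268] rot [ 3.121 -0.009  2.787] shift mm [  1.5 186.5 192.8] turn [ 0.021 -0.008 -0.146]
[ 0.07988444  0.26376983 -0.07202418  1.23503617  0.0223018   0.43464155]
```

Call:
jog_arm(
  motion=[
    {"tx":0,"ty":0,"tz":0,"ax":0.021,"ay":-0.008,"az":-0.146},
    {"tx":0.4,"ty":46.6,"tz":0,"ax":0,"ay":0,"az":0},
    {"tx":0.4,"ty":46.6,"tz":0,"ax":0,"ay":0,"az":0},
    {"tx":0.4,"ty":46.6,"tz":0,"ax":0,"ay":0,"az":0},
    {"tx":0.3,"ty":46.6,"tz":0,"ax":0,"ay":0,"az":0},
    {"tx":0,"ty":0,"tz":40,"ax":0,"ay":0,"az":0},
    {"tx":0,"ty":0,"tz":40,"ax":0,"ay":0,"az":0},
    {"tx":0,"ty":0,"tz":25,"ax":0,"ay":0,"az":0},
  ],
)

```text
t: 6.25
tool_pos: [0.5668, 0.2325, 0.1194]
tcp_rot: [-3.14, -0.003, 2.927]
wrist_force: [-0.0, -0.5, 0.5]
grip_width: 0.06
grip_force: 0.0
```

```bash
python3 -c "
from h import *
delta([.567,.233,.034],2.933)
c=r.camera('side');cv2.imwrite('pics/e.png',cv2.resize(c['image'][180:400,100:360],None,fx=3,fy=2.7 if 0 else 3)[:600])"
```

```text
pos [0.5668 0.2325 0.1194] rot [-3.140e+00 -3.000e-03  2.927e+00] shift mm [-0.1  0.6 85.4] turn [-0.002 -0.003 -0.006]
```

View pics/e.png

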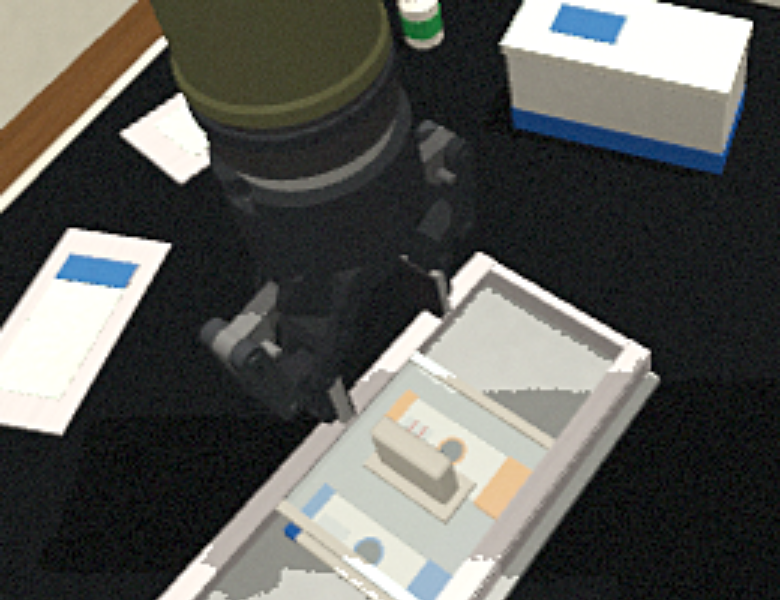

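The picture shows the fingers straddling the line of the fin, at (340,400) and (440,290) above the fin at (415,455). I'll descend and pinch.

Call:
jog_arm(
  motion=[
    {"tx":0,"ty":0.6,"tz":17,"ax":0,"ay":0,"az":0},
    {"tx":0,"ty":0,"tz":15,"ax":0,"ay":0,"az":0},
    {"tx":0,"ty":0,"tz":13,"ax":0,"ay":0,"az":0},
    {"tx":0,"ty":0,"tz":12,"ax":0,"ay":0,"az":0},
    {"tx":0,"ty":0,"tz":10,"ax":0,"ay":0,"az":0},
    {"tx":0,"ty":0,"tz":8,"ax":0,"ay":0,"az":0},
    {"tx":0,"ty":0,"tz":6,"ax":0,"ay":0,"az":0},
    {"tx":0,"ty":0,"tz":4,"ax":0,"ay":0,"az":0},
  ],
)

```text
t: 7.3
tool_pos: [0.5683, 0.2323, 0.0365]
tcp_rot: [-3.141, 0.0, 2.926]
wrist_force: [1.1, -0.3, 0.5]
grip_width: 0.0598
grip_force: 0.0
```

Call:
jog_arm(
  motion=[
    {"tx":0,"ty":0,"tz":0,"ax":0,"ay":0,"az":0},
    {"tx":0,"ty":0,"tz":0,"ax":0,"ay":0,"az":0},
    {"tx":0,"ty":0,"tz":0,"ax":0,"ay":0,"az":0},
    {"tx":0,"ty":0,"tz":0,"ax":0,"ay":0,"az":0},
    {"tx":0,"ty":0,"tz":0,"ax":0,"ay":0,"az":0},
    {"tx":0,"ty":0,"tz":0,"ax":0,"ay":0,"az":0},
    {"tx":0,"ty":0,"tz":0,"ax":0,"ay":0,"az":0},
    {"tx":0,"ty":0,"tz":0,"ax":0,"ay":0,"az":0},
  ],
  jaw=0,
)

```text
t: 8.3
tool_pos: [0.5682, 0.2323, 0.0368]
tcp_rot: [-3.141, -0.0, 2.926]
wrist_force: [-0.1, -0.4, -0.4]
grip_width: 0.0001
grip_force: 0.0
```

```bash
python3 -c "
from h import *
delta([.567,.233,.034],2.933)
a=r.camera('side')['image'][200:400,130:330];b=r.camera('top')['image'][100:300,100:300]
cv2.imwrite('pics/f.png',cv2.resize(np.hstack([a,b]),None,fx=2,fy=2))"
```

```text
pos [0.5682 0.2323 0.0368] rot [-3.141 -0.     2.926] shift mm [1.3 0.5 2.8] turn [-0.001 -0.    -0.007]
```

View pics/f.png

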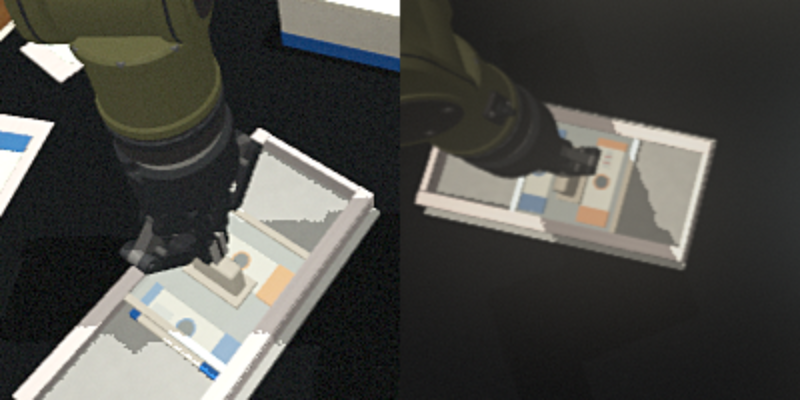

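The gripper closed beside the fin. It looks about 2–3 cm too far in +x. I'll check the projection of the TCP.

```bash
python3 -c "
from h import *
o=r.observe();p=o['tool_pos']
im=[]
for n,(y0,x0) in (('side',(200,130)),('top',(100,100))):
    c=r.camera(n);i=c['image'].copy()
    i=cv2.convertScaleAbs(i,alpha=1.6,beta=20)
    big=cv2.resize(i[y0:y0+150,x0:x0+130],None,fx=3,fy=3,interpolation=cv2.INTER_CUBIC)
    for q,col in ((p,(0,0,255)),(p+[0,0,.07],(0,255,0)),([.567,.233,.062],(255,0,255))):
        u=w2px(c,q);print(n,u.round(1));cv2.drawMarker(big,tuple(int(v) for v in (u-[x0,y0])*3+1),col,0,14,1)
    im.append(big)
cv2.imwrite('pics/g.png',np.hstack(im));print(p,np.array(c['T'])[:3,3])
"
```

```text
side [238.6 333.5]
side [232. 313.]
side [236.8 327.2]
top [185.8 186.1]
top [174.1 179.1]
top [181.4 184.3]
[0.5682266  0.2322399  0.03678432] [ 0.41125434 -0.03599136  0.83632032]
```

View pics/g.png

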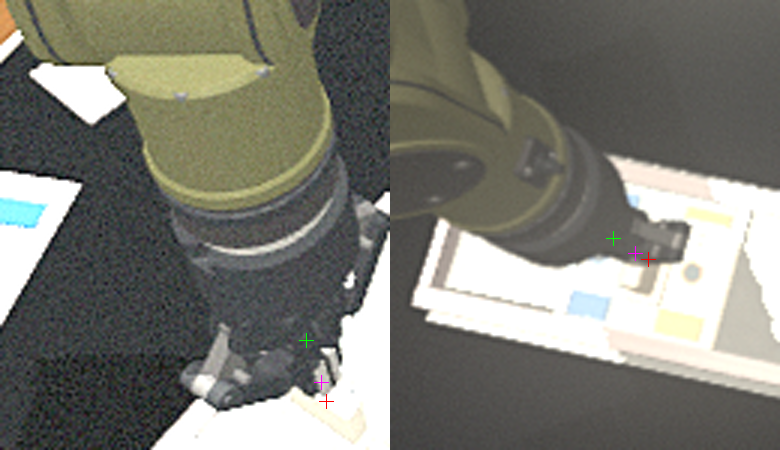

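```bash
python3 -c "
from h import *
c=r.camera('side')
for s in (1,-1):
    for z in (.119,.127): print(s,z,w2px(c,[.5668+s*.031*.21,.2325+s*.031*.978,z]).round(1))
ct=r.camera('top')
for z in(.037,.065,.09): print(z,px2w(c,238.5,330.5,z).round(3),px2w(ct,196,184,z).round(3))
print(r.observe())
"
```

```text
1 0.119 [216.9 325.7]
1 0.127 [215.8 323.1]
-1 0.119 [245.  294.4]
-1 0.127 [244.4 291.7]
0.037 [0.571 0.228 0.037] [0.573 0.211 0.037]
0.065 [0.56  0.238 0.065] [0.568 0.202 0.065]
0.09 [0.551 0.247 0.09 ] [0.562 0.195 0.09 ]
{'t': 8.6, 'joint_positions': array([ 3.88368352e-01,  5.19319327e-01, -1.88193676e-01,  8.63730273e-01,
       -6.12331040e-04,  6.04162709e-01]), 'joint_vel': array([ 4.54143510e-04,  6.66050989e-04, -1.01471570e-03, -2.04957263e-04,
       -8.81018405e-05, -6.61851744e-04]), 'joint_torque': array([-7.55600945e-05, -5.15114236e+01,  2.22942084e+01,  5.36147607e-03,
       -2.48642675e-03, -4.91278229e-06]), 'tool_pos': array([0.56824756, 0.23226747, 0.03678365]), 'tcp_rot': array([-3.14083482e+00, -1.99812570e-05,  2.92579843e+00]), 'wrist_force': array([0.05930746, 0.13470936, 0.19506569]), 'moment': array([-0.0400536 , -0.01710481, -0.01250225]), 'grip_force': 0.0, 'grip_width': 1.0951925460246552e-05}
```

```bash
python3 -c "
from h import *
np.savez('before.npz',s=r.camera('side')['image'],t=r.camera('top')['image'])"
```

Call:
jog_arm(
  motion=[
    {"tx":0,"ty":0,"tz":0,"ax":0,"ay":0,"az":0},
    {"tx":0,"ty":0,"tz":0,"ax":0,"ay":0,"az":0},
    {"tx":0,"ty":0,"tz":0,"ax":0,"ay":0,"az":0},
    {"tx":0,"ty":0,"tz":0,"ax":0,"ay":0,"az":0},
    {"tx":0,"ty":0,"tz":0,"ax":0,"ay":0,"az":0},
    {"tx":0,"ty":0,"tz":0,"ax":0,"ay":0,"az":0},
    {"tx":0,"ty":0,"tz":0,"ax":0,"ay":0,"az":0},
    {"tx":0,"ty":0,"tz":0,"ax":0,"ay":0,"az":0},
  ],
  jaw=60,
)

```text
t: 9.7
tool_pos: [0.5683, 0.2323, 0.0368]
tcp_rot: [-3.141, -0.0, 2.926]
wrist_force: [-0.1, 0.0, -0.7]
grip_width: 0.0601
grip_force: 0.0
```

```bash
python3 -c "
from h import *
b=np.load('before.npz')
for n,k,(u0,u1,v0,v1) in(('side','s',(200,275,290,360)),('top','t',(160,225,160,205))):
    c=r.camera(n);i=c['image'];np.save('after_'+k,i)
    d=np.abs(i.astype(int)-b[k]).max(2)
    g=cv2.cvtColor(i,6);g0=cv2.cvtColor(b[k],6)
    print(n,'open gray (levels 0-9)  | closed')
    for v in range(v0,v1,2):
        print(v,''.join(str(min(9,x//25)) for x in g[v,u0:u1:1]),''.join(str(min(9,x//25)) for x in g0[v,u0:u1:1]))
    for q in ([0,0,0],): pass
    p=r.observe()['tool_pos']
    for s in(1,-1): print(w2px(c,p+np.array([s*.031*.21,s*.031*.978,.006])).round(1))
    print(p,r.observe()['grip_width'])
"
```

```text
side open gray (levels 0-9)  | closed
290 211110111111111111111111111111111111111111111111111221104898888888888888888 111111111011111111111111111111111111111011111123111110159888888888888888888
292 111111111111111111111111110011111101111111111111111111159888888888888888888 111111111111111111111111111111111111111111110379311111598888888888888888888
294 111111111111111111111111111111011111111111111111111101005988888888888888888 111111111111111111111111111111111111111111113797011104888888888888888888888
296 111111111111111111111111111110111111111111111111111111148888888888888888888 111111111111111111111111111111111111111111111121111048888888888888888888888
298 111110111111111111111111111011111111111111111111111110169888888888888888888 111111111111111111111111111111111111111110111211111159888888888888888888888
300 111011111111111111111111111111111111111289000111237764148888888888888888888 111111111011111111111111111111111111111111111111110598888888888888888888888
302 111111111111111110111111111111111111003779701011101244226888888888888888888 1111111111111111111111111111111111111111111111
[... 7029 characters left out ...]
4444446 65677777777777666665443333346665777777778777777666665444444444446
198 55555555556676666666666655566656777777777777776666665444444444446 55555555556676666666666655566656777777777777776666665444444444446
200 55555555555545666666666666666657777777777777776666654444444444445 55555555555555666666666666666657777777777777776666654444444444445
202 55555555555555666666666666666667777777777778766666644444444444444 55555555555555666666666666666667777777777788766666644444444444444
204 55555555555556666666666666666666666666777777666666544444444444444 55555555555556666666666666666666666666777777666666544444444444444
[170.6 182.3]
[199.1 188.8]
[0.56825481 0.23225601 0.03681786] 0.05978240169644349
```

The pixels suggest the fingertips stand about 2 cm higher than the reported TCP, above the fin. I'll lower 12 mm with the jaws open and try again.

Call:
jog_arm(
  motion=[
    {"tx":0,"ty":0,"tz":2,"ax":0,"ay":0,"az":0},
    {"tx":0,"ty":0,"tz":2,"ax":0,"ay":0,"az":0},
    {"tx":0,"ty":0,"tz":2,"ax":0,"ay":0,"az":0},
    {"tx":0,"ty":0,"tz":2,"ax":0,"ay":0,"az":0},
    {"tx":0,"ty":0,"tz":1,"ax":0,"ay":0,"az":0},
    {"tx":0,"ty":0,"tz":1,"ax":0,"ay":0,"az":0},
    {"tx":0,"ty":0,"tz":1,"ax":0,"ay":0,"az":0},
    {"tx":0,"ty":0,"tz":1,"ax":0,"ay":0,"az":0},
  ],
)

```text
t: 10.8
tool_pos: [0.5683, 0.2323, 0.0248]
tcp_rot: [-3.141, 0.0, 2.926]
wrist_force: [-0.2, 0.1, 0.2]
grip_width: 0.0597
grip_force: 0.0
```

Call:
jog_arm(
  motion=[
    {"tx":0,"ty":0,"tz":0,"ax":0,"ay":0,"az":0},
    {"tx":0,"ty":0,"tz":0,"ax":0,"ay":0,"az":0},
    {"tx":0,"ty":0,"tz":0,"ax":0,"ay":0,"az":0},
    {"tx":0,"ty":0,"tz":0,"ax":0,"ay":0,"az":0},
    {"tx":0,"ty":0,"tz":0,"ax":0,"ay":0,"az":0},
    {"tx":0,"ty":0,"tz":0,"ax":0,"ay":0,"az":0},
    {"tx":0,"ty":0,"tz":0,"ax":0,"ay":0,"az":0},
    {"tx":0,"ty":0,"tz":0,"ax":0,"ay":0,"az":0},
  ],
  jaw=5,
)

```text
t: 11.8
tool_pos: [0.5684, 0.2325, 0.0251]
tcp_rot: [-3.141, 0.0, 2.926]
wrist_force: [-1.7, 0.4, 4.6]
grip_width: 0.0118
grip_force: 59.9
```

Call:
jog_arm(
  motion=[
    {"tx":0,"ty":0,"tz":0,"ax":0,"ay":0,"az":0},
    {"tx":0,"ty":0,"tz":0,"ax":0,"ay":0,"az":0},
    {"tx":0,"ty":0,"tz":0,"ax":0,"ay":0,"az":0},
    {"tx":0,"ty":0,"tz":2,"ax":0,"ay":0,"az":0},
    {"tx":0,"ty":0,"tz":3,"ax":0,"ay":0,"az":0},
    {"tx":0,"ty":0,"tz":3,"ax":0,"ay":0,"az":0},
    {"tx":0,"ty":0,"tz":2,"ax":0,"ay":0,"az":0},
    {"tx":0,"ty":0,"tz":2,"ax":0,"ay":0,"az":0},
  ],
  jaw=45,
)

```text
t: 12.8
tool_pos: [0.5682, 0.2322, 0.0126]
tcp_rot: [-3.141, -0.0, 2.926]
wrist_force: [0.3, 0.0, 1.0]
grip_width: 0.0447
grip_force: 0.0
```

Call:
jog_arm(
  motion=[
    {"tx":0,"ty":0,"tz":0,"ax":0,"ay":0,"az":0},
    {"tx":0,"ty":0,"tz":0,"ax":0,"ay":0,"az":0},
    {"tx":0,"ty":0,"tz":0,"ax":0,"ay":0,"az":0},
    {"tx":0,"ty":0,"tz":0,"ax":0,"ay":0,"az":0},
    {"tx":0,"ty":0,"tz":0,"ax":0,"ay":0,"az":0},
    {"tx":0,"ty":0,"tz":0,"ax":0,"ay":0,"az":0},
    {"tx":0,"ty":0,"tz":0,"ax":0,"ay":0,"az":0},
    {"tx":0,"ty":0,"tz":0,"ax":0,"ay":0,"az":0},
  ],
  jaw=5,
)

```text
t: 13.8
tool_pos: [0.5683, 0.2323, 0.013]
tcp_rot: [-3.141, 0.0, 2.926]
wrist_force: [-0.1, -0.3, 3.4]
grip_width: 0.0126
grip_force: 60.3
```

Call:
jog_arm(
  motion=[
    {"tx":0,"ty":-5,"tz":0,"ax":0,"ay":0,"az":0},
    {"tx":0,"ty":-8,"tz":0,"ax":0,"ay":0,"az":0},
    {"tx":0,"ty":-8,"tz":0,"ax":0,"ay":0,"az":0},
    {"tx":0,"ty":-8,"tz":0,"ax":0,"ay":0,"az":0},
    {"tx":0,"ty":-8,"tz":0,"ax":0,"ay":0,"az":0},
    {"tx":0,"ty":-8,"tz":0,"ax":0,"ay":0,"az":0},
    {"tx":0,"ty":-6,"tz":0,"ax":0,"ay":0,"az":0},
    {"tx":0,"ty":-5,"tz":0,"ax":0,"ay":0,"az":0},
  ],
)

```text
t: 14.8
tool_pos: [0.5568, 0.1771, 0.013]
tcp_rot: [-3.141, 0.001, 2.926]
wrist_force: [2.4, 0.9, 3.2]
grip_width: 0.0127
grip_force: 60.3
```

Call:
jog_arm(
  motion=[
    {"tx":0,"ty":-1,"tz":0,"ax":0,"ay":0,"az":0},
    {"tx":0,"ty":-1,"tz":0,"ax":0,"ay":0,"az":0},
    {"tx":0,"ty":-1,"tz":0,"ax":0,"ay":0,"az":0},
    {"tx":0,"ty":-1,"tz":0,"ax":0,"ay":0,"az":0},
    {"tx":0,"ty":-0.5,"tz":0,"ax":0,"ay":0,"az":0},
    {"tx":0,"ty":-0.5,"tz":0,"ax":0,"ay":0,"az":0},
    {"tx":0,"ty":0,"tz":0,"ax":0,"ay":0,"az":0},
    {"tx":0,"ty":0,"tz":0,"ax":0,"ay":0,"az":0},
  ],
)

```text
t: 15.8
tool_pos: [0.5559, 0.1726, 0.013]
tcp_rot: [-3.141, 0.001, 2.926]
wrist_force: [5.3, 1.3, 0.7]
grip_width: 0.0133
grip_force: 60.2
```

Call:
jog_arm(
  motion=[
    {"tx":-0.3,"ty":-1,"tz":0,"ax":0,"ay":0,"az":0},
    {"tx":0,"ty":-1,"tz":0,"ax":0,"ay":0,"az":0},
    {"tx":0,"ty":-1,"tz":0,"ax":0,"ay":0,"az":0},
    {"tx":0,"ty":-1,"tz":0,"ax":0,"ay":0,"az":0},
    {"tx":0,"ty":0,"tz":0,"ax":0,"ay":0,"az":0},
    {"tx":0,"ty":0,"tz":0,"ax":0,"ay":0,"az":0},
    {"tx":0,"ty":0,"tz":0,"ax":0,"ay":0,"az":0},
    {"tx":0,"ty":0,"tz":0,"ax":0,"ay":0,"az":0},
  ],
)

```text
t: 16.8
tool_pos: [0.5555, 0.1709, 0.013]
tcp_rot: [3.138, 0.0, 2.927]
wrist_force: [5.8, 6.7, 0.2]
grip_width: 0.0129
grip_force: 59.9
```

Call:
jog_arm(
  motion=[
    {"tx":0,"ty":-1,"tz":0,"ax":0,"ay":0,"az":0},
    {"tx":0,"ty":-1,"tz":0,"ax":0,"ay":0,"az":0},
    {"tx":0,"ty":-1,"tz":0,"ax":0,"ay":0,"az":0},
    {"tx":0,"ty":0,"tz":0,"ax":0,"ay":0,"az":0},
    {"tx":0,"ty":0,"tz":0,"ax":0,"ay":0,"az":0},
    {"tx":0,"ty":0,"tz":0,"ax":0,"ay":0,"az":0},
    {"tx":0,"ty":0,"tz":0,"ax":0,"ay":0,"az":0},
    {"tx":0,"ty":0,"tz":0,"ax":0,"ay":0,"az":0},
  ],
)

```text
t: 17.8
tool_pos: [0.5555, 0.1709, 0.013]
tcp_rot: [3.133, 0.0, 2.928]
wrist_force: [6.7, 13.6, -1.7]
grip_width: 0.0127
grip_force: 59.7
```

Force builds with no motion, so the guard is at its end stop. I'll release and rise.

Call:
jog_arm(
  motion=[
    {"tx":0,"ty":0,"tz":0,"ax":0,"ay":0,"az":0},
    {"tx":0,"ty":0,"tz":0,"ax":0,"ay":0,"az":0},
    {"tx":0,"ty":0,"tz":0,"ax":0,"ay":0,"az":0},
    {"tx":0,"ty":0,"tz":-8,"ax":0,"ay":0,"az":0},
    {"tx":0,"ty":0,"tz":-30,"ax":0,"ay":0,"az":0},
    {"tx":0,"ty":0,"tz":-45,"ax":0,"ay":0,"az":0},
    {"tx":0,"ty":0,"tz":-55,"ax":0,"ay":0,"az":-0.1},
    {"tx":0,"ty":0,"tz":-50,"ax":0,"ay":0,"az":-0.1},
  ],
  jaw=45,
)

```text
t: 18.8
tool_pos: [0.5538, 0.1657, 0.2034]
tcp_rot: [-3.141, 0.001, 3.129]
wrist_force: [-0.1, 0.3, -0.5]
grip_width: 0.0451
grip_force: 0.0
```

```bash
python3 -c "
from h import *
delta([.519,-.280,.20],-2.906)
print(r.observe()['joint_positions'])"
```

```text
pos [0.5538 0.1657 0.2034] rot [-3.141e+00  1.000e-03  3.129e+00] shift mm [ 137.9 -425.2    3.4] turn [-0.001  0.001 -0.248]
[ 2.91065808e-01  3.51233470e-01 -6.25264590e-03  1.21279541e+00
 -7.07080911e-04  3.03948323e-01]
```

Call:
jog_arm(
  motion=[
    {"tx":0,"ty":0,"tz":0,"ax":0,"ay":0,"az":-0.124},
    {"tx":0,"ty":0,"tz":0,"ax":0,"ay":0,"az":-0.124},
    {"tx":18,"ty":-55,"tz":0,"ax":0,"ay":0,"az":0},
    {"tx":18,"ty":-55,"tz":0,"ax":0,"ay":0,"az":0},
    {"tx":18,"ty":-55,"tz":0,"ax":0,"ay":0,"az":0},
    {"tx":18,"ty":-55,"tz":0,"ax":0,"ay":0,"az":0},
    {"tx":18,"ty":-55,"tz":0,"ax":0,"ay":0,"az":0},
    {"tx":18,"ty":-55,"tz":0,"ax":0,"ay":0,"az":0},
  ],
  jaw=55,
)

```text
t: 19.8
tool_pos: [0.5242, -0.182, 0.2019]
tcp_rot: [-3.141, 0.0, -2.91]
wrist_force: [0.5, -0.2, 1.0]
grip_width: 0.0549
grip_force: 0.0
```

```bash
python3 -c "
from h import *
delta([.519,-.280,.20],-2.906)
c=r.camera('top');i=cv2.cvtColor(c['image'],6);s=r.camera('side')
# tray check: strip edges profile + well positions via HSV
hsv=cv2.cvtColor(c['image'],cv2.COLOR_BGR2HSV)
for n,lo,hi in(('blue',95,130),('orange',5,18)):
    m=((hsv[...,0]>=lo)&(hsv[...,0]<=hi)&(hsv[...,1]>60)&(hsv[...,2]>60))[140:235,105:262].astype(np.uint8)
    k,l,st,ce=cv2.connectedComponentsWithStats(m)
    for j in range(1,k):
        if st[j,4]>12: print(n,st[j,4],ce[j]+[105,140],px2w(c,*(ce[j]+[105,140]),.012).round(4))
# profile along tray y at tray x=+0.045, z=.024
yv=np.array([.2085,.978]);xv=np.array([.978,-.2085]);m0=np.array([.571,.2425])
for z,x in((.024,-.045),):
    for y in np.arange(-.14,.145,.004):
        q=m0+x*xv+y*yv;u=w2px(c,[*q,z]).round().astype(int);print(round(y*1e3),i[u[1],u[0]],end='; ')
"
```

```text
pos [ 0.5242 -0.182   0.2019] rot [-3.141  0.    -2.91 ] shift mm [ 28.  -94.1   1.9] turn [-0.001  0.    -0.004]
blue 59 [175.11864407 165.08474576] [0.6203 0.2671 0.012 ]
blue 27 [169.18518519 183.62962963] [0.5782 0.277  0.012 ]
blue 128 [164.40625   200.9765625] [0.5394 0.2844 0.012 ]
orange 59 [205.89830508 171.86440678] [0.606  0.1987 0.012 ]
orange 23 [200.26086957 190.65217391] [0.5635 0.2085 0.012 ]
orange 126 [195.91269841 207.88888889] [0.5251 0.2155 0.012 ]
-140 241; -136 191; -132 204; -128 241; -124 176; -120 175; -116 177; -112 178; -108 177; -104 178; -100 177; -96 178; -92 178; -88 177; -84 178; -80 178; -76 178; -72 179; -68 178; -64 178; -60 179; -56 171; -52 181; -48 181; -44 180; -40 180; -36 180; -32 181; -28 180; -24 192; -20 244; -16 210; -12 190; -8 194; -4 191; 0 192; 4 194; 8 192; 12 163; 16 120; 20 122; 24 124; 28 121; 32 121; 36 121; 40 120; 44 126; 48 191; 52 189; 56 186; 60 187; 64 188; 68 186; 72 184; 76 183; 80 181; 84 180; 88 183; 92 184; 96 183; 100 182; 104 179; 108 178; 112 181; 116 180; 120 180; 124 180; 128 165; 132 103; 136 100; 140 116; 144 236;
```

The guard's strip edges sit at about −20 and −130 mm along the track, which puts its centre at −75, the end stop. The fresh well is at about (0.578, 0.277). Next is the pipette.

Call:
jog_arm(
  motion=[
    {"tx":10,"ty":-34,"tz":0,"ax":0,"ay":0,"az":-0.004},
    {"tx":10,"ty":-34,"tz":0,"ax":0,"ay":0,"az":0},
    {"tx":8,"ty":-26,"tz":0,"ax":0,"ay":0,"az":0},
    {"tx":0,"ty":0,"tz":0,"ax":0,"ay":0,"az":0},
    {"tx":0,"ty":0,"tz":10,"ax":0,"ay":0,"az":0},
    {"tx":0,"ty":0,"tz":20,"ax":0,"ay":0,"az":0},
    {"tx":0,"ty":0,"tz":20,"ax":0,"ay":0,"az":0},
    {"tx":0,"ty":0,"tz":12,"ax":0,"ay":0,"az":0},
  ],
)

```text
t: 20.9
tool_pos: [0.5187, -0.2762, 0.1377]
tcp_rot: [3.14, -0.002, -2.904]
wrist_force: [0.0, -0.5, 0.7]
grip_width: 0.0551
grip_force: 0.0
```

```bash
python3 -c "
from h import *
delta([.519,-.280,.076],-2.906)
c=r.camera('side');i=c['image']
hsv=cv2.cvtColor(i,cv2.COLOR_BGR2HSV)
p=r.observe()['tool_pos']
R=Ro.from_euler('xyz',r.observe()['tcp_rot']).as_matrix()
for dz in(0,.03):
  for s in(0,1,-1): print(dz,s,w2px(c,p+R[:,1]*s*.0275+[0,0,dz]).round(1))
print('plunger/barrel',w2px(c,[.519,-.28,.168]).round(1),w2px(c,[.519,-.28,.122]).round(1))
g=cv2.cvtColor(i,6);H=hsv
for v in range(96,152,2): print(v,''.join('B' if (105<H[v,u,0]<125 and H[v,u,1]>150 and H[v,u,2]>60) else str(min(9,g[v,u]//25)) for u in range(330,400)))
"
```

```text
pos [ 0.5187 -0.2762  0.1377] rot [ 3.140e+00 -2.000e-03 -2.904e+00] shift mm [ 0.6 -3.7 61.7] turn [ 0.001 -0.002  0.002]
0 0 [360.3 127.4]
0 1 [359.6 134.2]
0 -1 [360.9 120.9]
0.03 0 [361.4 116.4]
0.03 1 [360.8 123.1]
0.03 -1 [362.  109.9]
plunger/barrel [361.6 114.8] [359.9 131.5]
96 555542B1B3445300100001010001101111221101112210000000000111010000013433
98 553BB1B344410000000000110000101011111000111367640101000000100000024333
100 B1B1244430000100010000000000100111101002567763310000000000000000024333
102 B245553000001000000100000011001110000112322333310101000000000000133333
104 3554100000110000100100110001011132221012333333300000000000000000024334
106 5300000001000100010010000001111111111113333333200010000000000000013444
108 0000000000000001001000000010011111111023233333100001001000000000000134
110 0000000100000010000010110011010101010023333333000000000000000000000000
112 0000000001000000000101000013410110014333233333000010010001001010000000
114 0001000000000000010001000013311111123322323332000000000000000100010000
116 111100001000000100000000002530110112323333333100000000000000001
[... 582 characters left out ...]
9999999645000010000000001
134 011001101000000002689999990BBBBBBB379999999999999996444000000001001000
136 00110010010001002799999998BBBBBBBB499999999999999984443000000100101000
138 00000001011000036777779996BBBBBB1B699999999999999844451000010100000100
140 01000000000100267776666793BBBBB1BB799999999999999544440000010100011000
142 00101000000002677778999982BBBBBBBB699999999999996444430000010000000000
144 0100000000002677777776777BB1BBBBB5999999999999979999900000001001100001
146 001001100003677777777775554222BBB6989999999999889999000000010000000000
148 0100011000367777776666676344566455799999999999799996000000001010000000
150 0010000003677777767999999999989999999999999998999980100001000000100010
```

Call:
jog_arm(
  motion=[
    {"tx":0.6,"ty":-3.7,"tz":3,"ax":0,"ay":0,"az":0},
    {"tx":0,"ty":0,"tz":8,"ax":0,"ay":0,"az":0},
    {"tx":0,"ty":0,"tz":12,"ax":0,"ay":0,"az":0},
    {"tx":0,"ty":0,"tz":12,"ax":0,"ay":0,"az":0},
    {"tx":0,"ty":0,"tz":12,"ax":0,"ay":0,"az":0},
    {"tx":0,"ty":0,"tz":8,"ax":0,"ay":0,"az":0},
    {"tx":0,"ty":0,"tz":5,"ax":0,"ay":0,"az":0},
    {"tx":0,"ty":0,"tz":2,"ax":0,"ay":0,"az":0},
  ],
)

```text
t: 21.95
tool_pos: [0.5197, -0.2818, 0.0769]
tcp_rot: [-3.141, -0.0, -2.905]
wrist_force: [0.4, 0.4, -0.2]
grip_width: 0.0548
grip_force: 0.0
```

Call:
jog_arm(
  motion=[
    {"tx":0,"ty":0,"tz":0,"ax":0,"ay":0,"az":0},
    {"tx":0,"ty":0,"tz":0,"ax":0,"ay":0,"az":0},
    {"tx":0,"ty":0,"tz":0,"ax":0,"ay":0,"az":0},
    {"tx":0,"ty":0,"tz":0,"ax":0,"ay":0,"az":0},
    {"tx":0,"ty":0,"tz":0,"ax":0,"ay":0,"az":0},
    {"tx":0,"ty":0,"tz":0,"ax":0,"ay":0,"az":0},
    {"tx":0,"ty":0,"tz":0,"ax":0,"ay":0,"az":0},
    {"tx":0,"ty":0,"tz":0,"ax":0,"ay":0,"az":0},
  ],
  jaw=10,
)

```text
t: 22.95
tool_pos: [0.52, -0.2819, 0.0776]
tcp_rot: [-3.141, 0.0, -2.905]
wrist_force: [-1.0, 0.5, 5.7]
grip_width: 0.0212
grip_force: 59.1
```

Call:
jog_arm(
  motion=[
    {"tx":0,"ty":0,"tz":-3,"ax":0,"ay":0,"az":0},
    {"tx":0,"ty":0,"tz":-10,"ax":0,"ay":0,"az":0},
    {"tx":0,"ty":0,"tz":-17,"ax":0,"ay":0,"az":0},
    {"tx":0,"ty":0,"tz":-22,"ax":0,"ay":0,"az":0},
    {"tx":0,"ty":0,"tz":-25,"ax":0,"ay":0,"az":0},
    {"tx":0,"ty":0,"tz":-25,"ax":0,"ay":0,"az":0},
    {"tx":0,"ty":0,"tz":-20,"ax":0,"ay":0,"az":0},
    {"tx":0,"ty":0,"tz":-8,"ax":0,"ay":0,"az":0},
  ],
)

```text
t: 23.95
tool_pos: [0.5204, -0.2822, 0.2087]
tcp_rot: [-3.139, 0.001, -2.905]
wrist_force: [-0.5, 0.5, -0.8]
grip_width: 0.0214
grip_force: 58.8
```

```bash
python3 -c "
from h import *
o=r.observe();p=o['tool_pos'];print(p,o['tcp_rot'],o['wrist_force'],o['grip_width'])
delta([.5775,.277,.21],-2.905)
print(o['joint_positions'])
c=r.camera('side');i=c['image'];H=cv2.cvtColor(i,cv2.COLOR_BGR2HSV);g=cv2.cvtColor(i,6)
off=np.array([-.0005,.0015,0])
for dz in(.0444+.0,.0444-.036,.0444-.042,-.0596): print(dz,w2px(c,p+off+[0,0,dz]).round(1))
for v in range(70,150,2): print(v,''.join('B' if (105<H[v,u,0]<125 and H[v,u,1]>150 and H[v,u,2]>60) else str(min(9,g[v,u]//25)) for u in range(335,395)))
"
```

```text
[ 0.52039612 -0.28223799  0.20874107] [-3.13919942e+00  1.26925538e-03 -2.90547741e+00] [-0.52312909  0.47556011 -0.75565177] 0.02139294809812096
pos [ 0.5204 -0.2822  0.2087] rot [-3.139e+00  1.000e-03 -2.905e+00] shift mm [-186.6  530.3   -1.3] turn [-0.002  0.001 -0.   ]
[-4.96405327e-01  3.72267283e-01  3.96732967e-02  1.23565820e+00
 -9.30537805e-04 -7.32520233e-01]
0.0444 [364.7  80.1]
0.008400000000000005 [363.2  95.3]
0.0023999999999999994 [363.   97.7]
-0.0596 [360.6 121.6]
70 999997455555443455555555500011122221036555555555555555555555
72 997545555543345555555555400111121110025555555555555555555555
74 755555543444555555555555410001101100025555555555555555555555
76 555554433455555555555555532310100110255555555555555555555555
78 554345455555555555554455653201110133465555555555555555555655
80 4445555555555555554BB021233100110134566655555555555555555555
82 4555555555555555311B1000133111110233122223355666665655555555
84 5555555555555521B1330000143010001232000011012222222334556665
86 555555555554B1123454000013201110123B101110000001000111122222
88 555555555311113443000000231010101
[... 1272 characters left out ...]
11000499999999999999999999999999999999844000000101
130 000000010000004899999999999999999999999999999998441010000100
132 010110000001049999999999999999999999999999999996450000000000
134 000100010000499999999999999999999999999999999964440000100000
136 000100000004899999999999999999999999999999999844430010001100
138 000100100049999999999999999999999999999999998445510000110010
140 110011000499999999999999999999999999999999994445400000000000
142 000010003677799999999999999999999999999999964444300000000010
144 000100026777776799999999999999999999999999799999001000000000
146 001000367777776799999644444799999999999998899990010000000001
148 000002677766667999999999889999999999999997999960000000010000
```

The pixels show the pipette's collar and shaft where predicted, so it has not slipped. I'll carry it over the carton with the tip at about 0.15 m.

Call:
jog_arm(
  motion=[
    {"tx":-5,"ty":14,"tz":0,"ax":0,"ay":0,"az":0},
    {"tx":-10,"ty":28,"tz":0,"ax":0,"ay":0,"az":0},
    {"tx":-15,"ty":43,"tz":0,"ax":0,"ay":0,"az":0},
    {"tx":-15,"ty":43,"tz":0,"ax":0,"ay":0,"az":0},
    {"tx":-15,"ty":43,"tz":0,"ax":0,"ay":0,"az":0},
    {"tx":-15,"ty":43,"tz":0,"ax":0,"ay":0,"az":0},
    {"tx":-15,"ty":43,"tz":0,"ax":0,"ay":0,"az":0},
    {"tx":-15,"ty":43,"tz":0,"ax":0,"ay":0,"az":0},
  ],
)

```text
t: 25.0
tool_pos: [0.5503, 0.0368, 0.2057]
tcp_rot: [3.142, -0.003, -2.905]
wrist_force: [0.7, -0.1, -0.7]
grip_width: 0.0215
grip_force: 58.9
```

Call:
jog_arm(
  motion=[
    {"tx":-15,"ty":43,"tz":0,"ax":0,"ay":0,"az":0},
    {"tx":-15,"ty":43,"tz":0,"ax":0,"ay":0,"az":0},
    {"tx":-15,"ty":43,"tz":0,"ax":0,"ay":0,"az":0},
    {"tx":-15,"ty":43,"tz":0,"ax":0,"ay":0,"az":0},
    {"tx":-11,"ty":30,"tz":0,"ax":0,"ay":0,"az":0},
    {"tx":-5,"ty":14,"tz":0,"ax":0,"ay":0,"az":0},
    {"tx":0,"ty":0,"tz":0,"ax":0,"ay":0,"az":0},
    {"tx":0,"ty":0,"tz":0,"ax":0,"ay":0,"az":0},
  ],
)

```text
t: 26.0
tool_pos: [0.5745, 0.2611, 0.2065]
tcp_rot: [-3.14, -0.001, -2.906]
wrist_force: [0.5, 0.3, -0.4]
grip_width: 0.0211
grip_force: 58.9
```

```bash
python3 -c "
from h import *
o=r.observe();p=o['tool_pos'];print(p,o['tcp_rot'],o['wrist_force'],o['grip_width'])
delta([.5775,.277,.12],-2.905)"
```

```text
[0.57452622 0.2610711  0.20653045] [-3.14013183e+00 -1.40959263e-03 -2.90625160e+00] [ 0.52153244  0.27941412 -0.36623813] 0.021053397247600258
pos [0.5745 0.2611 0.2065] rot [-3.140e+00 -1.000e-03 -2.906e+00] shift mm [-6.6 14.8 86.5] turn [-0.001 -0.001 -0.001]
```

Call:
jog_arm(
  motion=[
    {"tx":-3,"ty":7,"tz":0,"ax":0,"ay":0,"az":0},
    {"tx":-3.6,"ty":7.8,"tz":0,"ax":0,"ay":0,"az":0},
    {"tx":0,"ty":0,"tz":10,"ax":0,"ay":0,"az":0},
    {"tx":0,"ty":0,"tz":20,"ax":0,"ay":0,"az":0},
    {"tx":0,"ty":0,"tz":25,"ax":0,"ay":0,"az":0},
    {"tx":0,"ty":0,"tz":20,"ax":0,"ay":0,"az":0},
    {"tx":0,"ty":0,"tz":13,"ax":0,"ay":0,"az":0},
    {"tx":0,"ty":0,"tz":0,"ax":0,"ay":0,"az":0},
  ],
)

```text
t: 27.0
tool_pos: [0.577, 0.2776, 0.1174]
tcp_rot: [-3.14, -0.003, -2.905]
wrist_force: [-0.9, -0.3, -1.5]
grip_width: 0.0212
grip_force: 58.8
```

```bash
python3 -c "
from h import *
o=r.observe();p=o['tool_pos'];print(p,o['tcp_rot'],o['wrist_force'],o['grip_width'])
im=[]
for n,(y0,x0) in (('side',(290,170)),('top',(140,120))):
    c=r.camera(n);i=cv2.convertScaleAbs(c['image'],alpha=1.3 if n=='top' else 1)
    big=cv2.resize(i[y0:y0+100,x0:x0+100],None,fx=4,fy=4,interpolation=cv2.INTER_CUBIC)
    for q,col in ((p-[0,0,.0596],(0,0,255)),([.5775,.277,.012],(0,255,0))):
        u=w2px(c,q);print(n,u.round(1));cv2.circle(big,tuple(int(round(v)) for v in (u-[x0,y0]+.5)*4-.5),2,col,-1)
    im.append(big)
cv2.imwrite('pics/h.png',np.hstack(im))
"
```

```text
[0.57701539 0.27760796 0.11741187] [-3.14026301e+00 -2.89374723e-03 -2.90543233e+00] [-0.91510801 -0.25304157 -1.512827  ] 0.02116387457681132
side [217.  351.6]
side [222.2 362.7]
top [160.7 179.7]
top [169.1 183.9]
```

View pics/h.png

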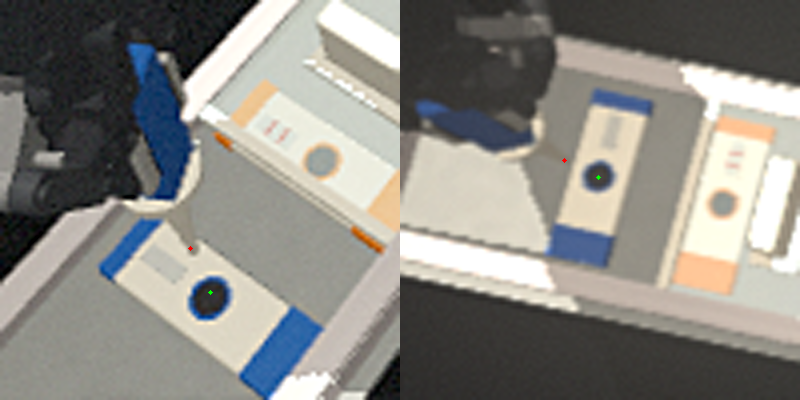

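The picture shows the predicted tip (red) on the real tip in both views: (190,248) in the side view and (564,160) in the top view. The green mark lies in the fresh well at (210,298) side and (598,176) top. The fresh test is uncovered and the used one is under the guard.

Call:
jog_arm(
  motion=[
    {"tx":-0.9,"ty":0.2,"tz":0,"ax":0,"ay":0,"az":0},
    {"tx":0,"ty":0,"tz":4,"ax":0,"ay":0.003,"az":0},
    {"tx":0,"ty":0,"tz":7,"ax":0,"ay":0,"az":0},
    {"tx":0,"ty":0,"tz":7,"ax":0,"ay":0,"az":0},
    {"tx":0,"ty":0,"tz":5,"ax":0,"ay":0,"az":0},
    {"tx":0,"ty":0,"tz":4,"ax":0,"ay":0,"az":0},
    {"tx":0,"ty":0,"tz":3,"ax":0,"ay":0,"az":0},
    {"tx":0,"ty":0,"tz":0,"ax":0,"ay":0,"az":0},
  ],
)

```text
t: 28.1
tool_pos: [0.5785, 0.2784, 0.0885]
tcp_rot: [-3.141, -0.004, -2.905]
wrist_force: [0.8, 0.4, -0.9]
grip_width: 0.021
grip_force: 58.8
```

```bash
python3 -c "
from h import *
o=r.observe();p=o['tool_pos'];print(p,o['tcp_rot'],o['wrist_force'],o['grip_width'])
for n in ('side','top'):
    c=r.camera(n)
    print(n,'tip',w2px(c,p-[0,0,.0596]).round(1),'well',w2px(c,[.5775,.277,.012]).round(1))
    a,b=(210,236) if n=='side' else (156,182)
    H=cv2.cvtColor(c['image'],cv2.COLOR_BGR2HSV);g=cv2.cvtColor(c['image'],6)
    v0,v1=(342,376) if n=='side' else (168,196)
    print('    ',a)
    for v in range(v0,v1): print(v,' '.join(('B%2d' if (100<H[v,u,0]<128 and H[v,u,1]>110) else ' %2d')%(g[v,u]//10) for u in range(a,b)))
ref=cv2.imread('pics/side0.png')
"
```

```text
[0.57852188 0.27842517 0.08850503] [-3.14079174 -0.00373871 -2.9053518 ] [ 0.77116434  0.43281871 -0.91330555] 0.0209754892639199
side tip [219.3 359.2] well [222.2 362.7]
     210
342  10  10   5 B 3 B 5 B 5 B 4 B 3  10  20  22  21  15  14  14  15  15  14  15  15  15  14  15  14  15  14
343  10  10  10 B 4 B 5 B 4 B 3 B 5  15  22  22  21  12  14  15  15  15  14  14  14  14  15  14  14  14  14
344  10  10  10 B 4 B 5 B 4 B 4 B 4  15  22  21  19  13  14  14  15  15  14  14  15  14  15  15  14  15  15
345  11  11   9 B 4 B 5 B 4 B 3  11  20  22  21  13  13  14  15  14  14  14  15  14  14  14  15  15  15  15
346  11  10 B 6 B 5 B 5 B 4 B 5  15  23  21  15  13  14  14  14  14  14  15  15  15  15  14  15  15  15  15
347  10   8 B 3 B 4 B 5 B 4 B 5  15  22  18  13  14  15  15  15  15  15  15  14  15  15  15  15  15  15  15
348  13 B 8 B 8 B 2 B 3 B 2  10  19  18  13  14  14  14  14  15  14  15  15  15  14  15  15  15  15  15  15
349  22  22  23  23  23  19  19  19  13  13  14  15  14  15  14  15  14  14  14  14  14  14  15  15  15  15
350  21  22  22  22  22  18  14  14  13  15  17  12  14
[... 5126 characters left out ...]
  17  17  17  17  17  17  14  11  10  10  10  11  11
190  10  10  10  10  12  15  16  16  16  16  16  16  16  16  16  17  17  17  16  13  10  10  10  11  11  11
191  10  10  10  10  14  16  16  16  16  16  16  16  16  16  16  16  17  17  16  12  10  10  10  10  11  10
192  10  10  10  11  15  17  16  16  16  16  16  16  16  16  16  17  17  17  15  11  10  11  10  10  10  10
193  10  10  10  11  15  16  16  16  16  16  16  16  16  17  16  17  17  16  14  11  10  10  11  11  11  11
194  10  10  10  13  16  17  16  16  16  17  16  16  16  16  17  17  17  16  12  10  10  11  10  10  11  11
195  10  10  10  14  16  16  16  17  17  17  17  17  17  17  17  17  17  15  12  10  10  11  10  11  11  11
```

Tip and well agree to under about 1–2 mm in both views, so I'll make the final 6.5 mm descent and settle.

Call:
jog_arm(
  motion=[
    {"tx":0,"ty":0,"tz":2,"ax":0,"ay":0,"az":0},
    {"tx":0,"ty":0,"tz":2,"ax":0,"ay":0,"az":0},
    {"tx":0,"ty":0,"tz":1.5,"ax":0,"ay":0,"az":0},
    {"tx":0,"ty":0,"tz":1,"ax":0,"ay":0,"az":0},
    {"tx":0,"ty":0,"tz":0,"ax":0,"ay":0,"az":0},
    {"tx":0,"ty":0,"tz":0,"ax":0,"ay":0,"az":0},
    {"tx":0,"ty":0,"tz":0,"ax":0,"ay":0,"az":0},
    {"tx":0,"ty":0,"tz":0,"ax":0,"ay":0,"az":0},
  ],
)

```text
t: 29.2
tool_pos: [0.5787, 0.2785, 0.0824]
tcp_rot: [-3.141, -0.003, -2.905]
wrist_force: [-0.2, -0.2, -1.1]
grip_width: 0.0213
grip_force: 58.8
```

```bash
python3 -c "
from h import *
o=r.observe();p=o['tool_pos'];print(p,o['tcp_rot'],o['wrist_force'],o['grip_width'],abs(o['joint_vel']).max())
c=r.camera('side');g=cv2.cvtColor(c['image'],6);print(w2px(c,p-[0,0,.0596]).round(1))
for v in range(354,372): print(v,' '.join('%2d'%(x//10) for x in g[v,212:232]))
c=r.camera('top');g=cv2.cvtColor(c['image'],6);print(w2px(c,p-[0,0,.0596]).round(1))
for v in range(176,190): print(v,' '.join('%2d'%(x//10) for x in g[v,158:178]))
"
```

```text
[0.57869693 0.27852346 0.08235097] [-3.14094409 -0.00317123 -2.90532318] [-0.24754373 -0.21523398 -1.11075484] 0.021291960157829498 0.0013206574746701728
[219.8 360.7]
354 14 14 14 14 14 14 14 13 15 22 21 21 22 20 14 14 15 15 14 15
355 18 19 18 15 14 14 14 13 15 20 21 21 21 21 20 16 14 14 15 14
356 19 19 19 19 16 14 14 13 14 19 21 21 21 21 21 21 17 13 14 14
357 19 19 19 19 17 13 14 14 14 17 22 21 21 21 21 21 21 19 15 14
358 19 19 19 20 21 17 13 14 13 16 23 23 22 22 21 21 21 21 20 16
359 19 19 19 19 21 21 18 14 14 13 11 10 11 15 20 22 21 21 21 21
360 20 17 20 21 21 22 21 14 14 13  9  4  6  8 13 20 21 21 21 21
361 21 21 21 21 21 21 16 12 15 14 11  4  4  4 10 19 22 21 21 21
362 21 21 21 21 22 21  7  5 12 16  9  3  4  4  6 13 20 21 21 21
363 21 21 21 21 22 19  5  3  4  5  5  4  4  5  5 13 20 21 21 21
364 21 21 21 21 21 11  4  4  4  5  4  5  5  4  5 13 20 21 21 21
365 21 21 21 21 21 11  5  3  4  5  5  5  4  4  5 14 22 21 21 21
366 21 21 21 21 21 11  5  3  5  4  5  4  4  4 10 18 22 21 21 21
367 21 21 21 21 21 15  7  4  4  4  4  4  4  7 16 22 21 21 21 21
368 21 21 21 21 22 21 11  7  4  5  6
[... 429 characters left out ...]
  6  8 10 11 10  9 12 15 16 17 16 16 16 16 17 17 16 16 17 17
180 12 15 14 11  9  9  9 12 15 16 13 10  9 12 15 16 17 16 17 16
181 16 14 11 10  9  9  9  9 10  9  7  5  5  6 10 15 17 17 17 15
182 12 10 10 10 11 12 11  9  9  8  7  5  4  4  7 14 17 17 17 14
183 10 10 10 10 12 16 16 12  8  8  7  5  5  4  5 10 15 17 16 13
184 10 10 10 10 13 16 17 13  7  5  5  5  5  5  5 10 15 17 16 12
185 10 10 10 10 15 17 17 14  8  5  4  5  5  5  6 12 16 17 15 11
186 10 10 10 11 15 17 16 14 10  6  5  5  5  6 10 15 17 17 14 11
187 10 10 10 13 16 16 16 16 14 11  9  8  9 12 15 17 17 16 13 10
188 10 10 10 15 17 17 16 16 17 16 15 15 16 17 17 17 17 15 12 10
189 10 10 11 15 17 16 16 16 16 17 17 17 17 17 17 17 17 14 11 10
```

```bash
python3 -c "
from workcell import r
print(r.job_done())"
```

```text
the job is handed in; nothing more can be done
None
```

I handed in the job with the guard at its end stop over the used test and the blue pipette held still and upright, its tip about 1 cm above the fresh well, within about 1 mm of centre in both camera views; no verdict came back.

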